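# Mount a lens on a tilted camera and lock its ring

## Task

Fit the lens to the camera: turn it so that its red mark faces the red mark of the mount, set it on the mount, and twist it a little either way until you feel its notch drop over the brass pin and it sits flat. Then swing the blue lever of the locking ring clockwise to its closed stop and let go, leaving the other things on the desk where they are.

Things in the scene. Friction and masses are not known exactly. Their poses are not given: they have to be found in the camera images.
- lens: Black lens, loose, 0.29-0.47 kg, stands rear end down on a 4 mm felt pad. Origin: centre of its underside; z to the front glass, x to its notch. Spigot 44 mm wide (39 at its end) from z=0 to 9, then a barrel 58 mm wide (rubber ring 59) to z=59; the glass bulges 3 more. A red line on the barrel and a red dash on the front rim (radius 26) lie on the x side, over the notch. All in mm.
- lens_grip (a point): Where to grip the lens: on its axis, 44 mm over its origin, in the rubber ring. Lower than 40 mm, the fingertips would meet the ring of the mount. Any closing direction will do, but keep the fingers out of the blue lever's sweep while the lens is on the mount.
- lens_seat (a point): Centre of the flange's flat underside, on the lens axis 9 mm over the lens origin; it comes to rest on the mount's seat. The flange is 4 mm thick, radius 34 mm; three lugs on it, equally thick and 18 mm wide, reach out to radius 39.5 mm at 0 and +-120 degrees from lens x.
- lens_notch (a point): Middle of the notch, 7 mm wide and open outwards, in the flange and the lug on lens x, at the height of the flange's underside: lens frame (31.5, 0, 9) mm. It must end over the brass pin of the mount.
- camera: Black box camera (110 x 100 x 80 mm) on a small three-legged table tripod; fixed. Origin on the desk straight below the centre of its mount; z up. It is pitched back so that the mount looks up, its axis leaning 30 degrees from vertical, towards the camera frame's -x.
- mount: Steel lens mount on the camera, fixed. Origin: centre of the seat face, 150 mm over the desk; z out along the mount's axis, x to the camera's top and the red index dot (51 mm out, on a grey block 14 mm wide, top at z=4). Seat: flat, radius 23.5 to 36, at z=0; throat 47 mm wide and 10 deep, for the spigot (1.5 mm play all round). Camera face at z=-12.
- mark_foot (a point): Point of the seat in line with the red index dot: mount frame (31.5, 0, 0) mm. Brass pin: 4 mm thick, 4 mm tall, on the seat at radius 31.5 mm, but on a clocking collar that someone clamped up to 13 degrees to either side of this point. The lens drops its last 4 mm only with its notch over the pin (1.5 mm play either way, 2.7 degrees); otherwise it rides proud on the pin.
- lock_ring (a joint): Turn of the aluminium locking ring about the mount's axis, rad: 0 open stop, 1.05 closed stop, growing clockwise seen from in front (lever from 120 to 60 degrees, counted from mount x to mount y). Friction 0.12 N m; stays where left; starts at 0 to 0.1. Outer radius 47 mm, z=-9 to 9 in the mount frame.
- ring_tabs (a point): Centre of the ring, on the mount's axis, 7 mm over the seat. Three tabs (z=5 to 9 mm, in to radius 36 mm) let the lens's lugs pass between them below 0.15 rad; closed, they hold the lugs down with 1 mm play. If the lens is not fully seated they meet the lugs' sides and the ring cannot close.
- lever (a point): Middle of the blue lever fin on the ring, 69 mm from the mount's axis, 14 mm over the seat plane; moves with the ring. The fin is 10 mm thick along the turning direction, 28 mm long along the radius (55 to 83 mm), and spans z=-2 to 24 mm in the mount frame.
- body_cap: Grey round plastic cap, diameter 68 mm, 10 mm high, loose. Origin: centre of its underside. Leave it alone.
- card_case: Orange card case, 50 x 75 x 16 mm, loose. Origin: centre of its underside. Leave it alone.
- mug: White mug, diameter 80 mm, 92 mm high, loose. Origin: centre of its underside. Leave it alone.
- blower: Red rubber air blower standing up, diameter 58 mm, 112 mm high, loose. Origin: centre of its underside. Leave it alone.
Not all that is in view belongs to the job. Several things look just like the lens: the one meant starts nearest to the robot's base.

How it is judged:
By the outcome, as a careful person would: the job done as asked, in the order asked, and still so for the second after the job is handed in, with the robot touching nothing.
It also fails if it takes over 54 s, if anything falls off the work surface, if the arm or the gripper's body presses on something with over 40 N, if the wrist force passes 120 N, or if a joint passes its speed limit or range.

## Robot

A 7-joint arm with a two-finger parallel gripper is mounted at the origin on the work surface. World frame = base frame: x ahead of the robot, y to its left, z up, the work surface at z = 0. Lengths are in mm, angles in rad, forces in N, time in s.
With the tool pointing down it reaches from about 350 to 900 mm from the base axis. Payload 7.2 kg.
Tool frame: the origin (TCP) lies at the very end of the fingers, on their centre line; the grasp point (between the pads) lies 19 mm behind it; z points along the fingers, y is the line along which they close (so a half turn about z gives the same grasp; the last joint's range is limited). The gripper opens to 85 mm and grips with 20 to 120 N. Pads are 22 mm wide; open, the fingers measure 114 mm over their backs; the gripper's body (76 mm by 85 mm) begins 54 mm behind the grasp point. The pads swing forward as they close: fully open they stand 13 mm farther back than shut.
Start: joints at [1.233, 0.411, -0.013, 1.596, 0.006, 1.134, -0.082], TCP at [166.574, -602.397, 231.297] pointing down, gripper open.
Joint ranges: [-2.95, 2.95], [-0.29, 1.99], [-1.47, 1.44], [0.14, 2.54], [-1.03, 4.17], [0.13, 1.85], [-2.86, 2.86]. Speed limits (rad/s): [2.39, 2.39, 3.01, 3.01, 3.14, 3.14, 3.14].

## Interface

Orientations are given as [roll, pitch, yaw] about the fixed x, y, z axes, in that order (R = Rz(yaw) Ry(pitch) Rx(roll)).
In Python, from plant import arm, inverse_kinematics, monitor, get_image, camera_params, cut_out, place_of gives the robot as it stands. Calls block until the motion is done:
- arm.move_to(position, orientation): joint-space move of the TCP to a pose.
- arm.servo_line(position, vel=150, frame=None, guard=None): straight line of the TCP; frame=None keeps the orientation; vel is the mean speed in mm/s. With guard (N) it stops when the force on the tool has changed by that much, and returns True; else False.
- arm.move_joints(angles): joint-space move.
- arm.gripper_to(opening): finger opening in mm; the grip force is fixed at half the most; returns when the fingers have stopped.
- arm.pause(seconds).
- inverse_kinematics(position, orientation): joint angles nearest the present ones, or None.
- monitor.observe(): the state.
- get_image(name): name is "scene" or "top"; returns the picture (384x512x3 uint8, blue, green, red); there is no depth.
- camera_params(name): a dict with "camera_matrix" (3x3 intrinsics, pixels), "eye" and "orientation" of the camera in the world. Camera axes: x right, y down, z forward; pixel columns grow to the right and rows downward; lengths in mm; the calibration is good to about 2 mm. A picture is of the moment at which its call begins. camera_params takes no time and is no camera call.
A pose or a line that the arm cannot do raises arm.MotionError and nothing moves.
- arm.hand_in(): hands the job in; it is judged then, once.
Trained networks look in the newest picture that a camera, given by its name, has taken for a name from the list of things; names that differ only in an ending like _2 or _b are one class to them, and where a whole thing is asked for, a point or a joint stands for the part that bears it (a point fixed in the world has none). Each returns a list of dicts, best first, with "confidence" (0 to 1); they miss things now and then, are a little off and sometimes report something else, mostly with a low value. They report only what shows in the picture. A call takes as long as a camera call. They do not tell look-alikes from the thing itself.
- cut_out(target, camera): "mask" (384x512 bool, what is visible of it) and "uv" ([column, row] in pixels, amid what is visible of it).
- place_of(target, camera): "uv" ([column, row] in pixels: a listed point, or the origin of a listed thing).
The state is a dict: "time_s": time; "qpos": joint angles; "qd": joint speeds; "joint_efforts": joint torques, N m; "tool_pos": TCP position; "eef_rot": TCP orientation; "contact_force": force on the tool from outside, world axes, zero at the start; "moment": the same for the moment, N m; "gripper_width": finger opening in mm; "grip_force": force on a finger pad.
Only numpy, scipy, OpenCV 4.12 (cv2) and the standard library are available. Lean on these libraries where they do the work, as an engineer would, in place of code of your own. Each camera call takes 0.05 s, during which the arm holds its last target. There are 200 camera calls.

## Working session

There is one attempt and no reset: what is moved stays moved. The work goes in short steps, each a Python script; the robot and the scene stay as the last script left them, time stands still between calls to the robot, and variables do not carry over. Pictures are saved under pics/ and viewed, at most 10 in all, crops included, and the job is handed in when it is done.

```bash
ls; mkdir -p pics; cat > h.py <<'E'
import numpy as np, cv2
from scipy.spatial.transform import Rotation as R
from plant import arm, inverse_kinematics, monitor, get_image, camera_params, cut_out, place_of
def cam(n):
    c=camera_params(n); K=np.array(c["camera_matrix"]); e=np.array(c["eye"]); o=np.array(c["orientation"])
    Rm=o if o.shape==(3,3) else R.from_euler('xyz',o).as_matrix()
    return K,e,Rm
def ray(n,uv):
    K,e,Rm=cam(n); d=Rm@np.linalg.solve(K,[uv[0],uv[1],1.]); return e,d/np.linalg.norm(d)
def proj(n,p):
    K,e,Rm=cam(n); q=K@(Rm.T@(np.array(p,float)-e)); return q[:2]/q[2]
def tri(*rs):
    A=sum(np.eye(3)-np.outer(d,d) for e,d in rs); b=sum((np.eye(3)-np.outer(d,d))@e for e,d in rs)
    p=np.linalg.solve(A,b); res=[np.linalg.norm((np.eye(3)-np.outer(d,d))@(p-e)) for e,d in rs]; return p,res
def atz(n,uv,z):
    e,d=ray(n,uv); return e+d*(z-e[2])/d[2]
E
python3 - <<'E'
from h import *
np.set_printoptions(precision=1,suppress=True)
for n in("scene","top"):
    im=get_image(n); cv2.imwrite(f"pics/{n}0.png",im); print(n,camera_params(n))
    for t in["lens","lens_grip","lens_seat","lens_notch","camera","mount","mark_foot","lever","ring_tabs","body_cap","card_case","mug","blower"]:
        print(t,[(np.round(d["uv"],1).tolist(),round(d["confidence"],2)) for d in place_of(t,n)])
o=monitor.observe();print(o["time_s"],o["tool_pos"],o["eef_rot"])
E
```

```text
pics
scene {'camera_matrix': array([[364.5,   0. , 253.8],
       [  0. , 364.5, 192.2],
       [  0. ,   0. ,   1. ]]), 'eye': array([1179.7,  167.8,  943.2]), 'orientation': array([-2.5, -0. ,  1.9])}
lens [([193.7, 226.1], 0.69), ([165.6, 181.2], 0.6), ([225.5, 188.7], 0.57)]
lens_grip [([195.3, 222.3], 0.89), ([221.9, 178.6], 0.85), ([156.4, 175.2], 0.63)]
lens_seat [([190.7, 224.9], 0.96), ([159.1, 179.8], 0.87), ([225.7, 182.5], 0.83), ([303.4, 176.7], 0.16)]
lens_notch [([233.1, 184.3], 0.71), ([201.0, 219.1], 0.56)]
camera [([319.7, 211.9], 0.73), ([335.0, 167.9], 0.69)]
mount [([333.4, 178.7], 0.94), ([225.5, 185.1], 0.34), ([391.5, 283.3], 0.24)]
mark_foot [([334.6, 171.4], 0.77), ([223.5, 176.8], 0.61)]
lever [([304.5, 177.0], 0.95)]
ring_tabs [([329.8, 179.7], 0.76), ([233.6, 183.8], 0.41)]
body_cap [([230.6, 256.4], 0.74)]
card_case [([144.3, 223.9], 0.86), ([234.2, 258.7], 0.38)]
mug [([392.1, 282.8], 0.96)]
blower [([156.7, 150.8], 0.85), ([233.5, 257.1], 0.49)]
top {'camera_matrix': array([[408.1,   0. , 250.3],
       [  0. , 408.1, 191.5],
       [  0. ,   0. ,   1.
[... 282 characters left out ...]
 ([293.7, 177.4], 0.69), ([285.2, 225.2], 0.62)]
lens_notch [([280.5, 231.2], 0.85), ([293.2, 185.0], 0.77), ([346.6, 200.3], 0.58), ([255.6, 164.9], 0.5)]
camera [([197.1, 235.3], 0.92), ([368.8, 244.7], 0.4)]
mount [([190.6, 228.8], 0.91)]
mark_foot [([182.1, 240.1], 0.59), ([288.6, 225.9], 0.2)]
lever [([212.1, 226.9], 0.93), ([283.1, 225.6], 0.28)]
ring_tabs [([186.9, 226.9], 0.7), ([288.6, 228.4], 0.26)]
body_cap [([288.0, 225.2], 0.6), ([254.5, 163.0], 0.5), ([280.4, 230.1], 0.41)]
card_case [([337.5, 166.5], 0.66), ([211.0, 224.9], 0.45)]
mug [([128.9, 186.1], 0.67)]
blower [([368.5, 242.4], 0.74), ([194.9, 235.0], 0.39), ([288.8, 223.7], 0.2)]
1.4 [ 166.6 -602.4  231.3] [3.1 0.  0.3]
```

```bash
python3 - <<'E'
from h import *
np.set_printoptions(precision=1,suppress=True)
s=cv2.imread("pics/scene0.png");t=cv2.imread("pics/top0.png")
a=cv2.resize(s[120:320,120:440],(800,500),interpolation=cv2.INTER_CUBIC);cv2.imwrite("pics/sc.png",a)
b=cv2.resize(t[135:275,160:384],(800,500),interpolation=cv2.INTER_CUBIC);cv2.imwrite("pics/tc.png",b)
def T(a,b): return tri(ray("scene",a),ray("top",b))
for us in [(195.3,222.3),(221.9,178.6),(156.4,175.2)]:
  for ut in [(286.1,226.7),(352,209),(295,172.8)]:
    p,r=T(us,ut)
    if max(r)<10: print("grip",us,ut,p,r,"dist",np.linalg.norm(p[:2]))
for n,us,ut in [("mount",(333.4,178.7),(190.6,228.8)),("foot",(334.6,171.4),(182.1,240.1)),("lever",(304.5,177),(212.1,226.9)),("tabs",(329.8,179.7),(186.9,226.9)),("cam",(335,167.9),(197.1,235.3)),("cam",(319.7,211.9),(197.1,235.3))]:
  print(n,*T(us,ut))
E
```

```text
grip (195.3, 222.3) (295, 172.8) [ 707.1 -165.6   35.5] [np.float64(3.676785785785168), np.float64(3.676785785785119)] dist 726.1970079484047
grip (221.9, 178.6) (286.1, 226.7) [ 530.5 -138.6   37.7] [np.float64(9.50597123488581), np.float64(9.505971234885855)] dist 548.3298650363868
grip (156.4, 175.2) (352, 209) [ 581.1 -352.9   27.8] [np.float64(1.8707604285895791), np.float64(1.8707604285897186)] dist 679.9231588611169
mount [514.5 174.  151.6] [np.float64(9.66567405852579), np.float64(9.6656740585258)]
foot [483.6 185.4 150.8] [np.float64(3.982344121850113), np.float64(3.9823441218501436)]
lever [520.9 103.5 136.5] [np.float64(1.5483650362338486), np.float64(1.5483650362338708)]
tabs [521.2 174.8 154.1] [np.float64(0.045070244497823736), np.float64(0.045070244497845025)]
cam [491.8 161.5 169.3] [np.float64(18.448514238041064), np.float64(18.44851423804111)]
cam [515.9 169.3 -18.4] [np.float64(3.297312901186561), np.float64(3.2973129011865434)]
```

View pics/sc.png

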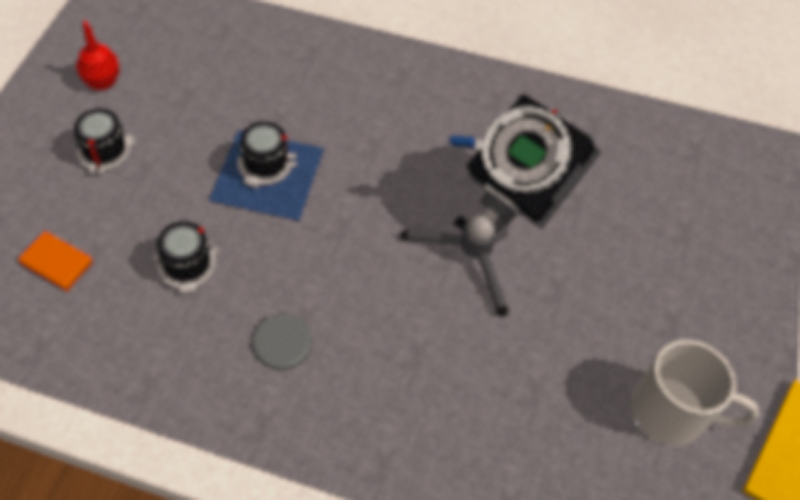

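View pics/tc.png

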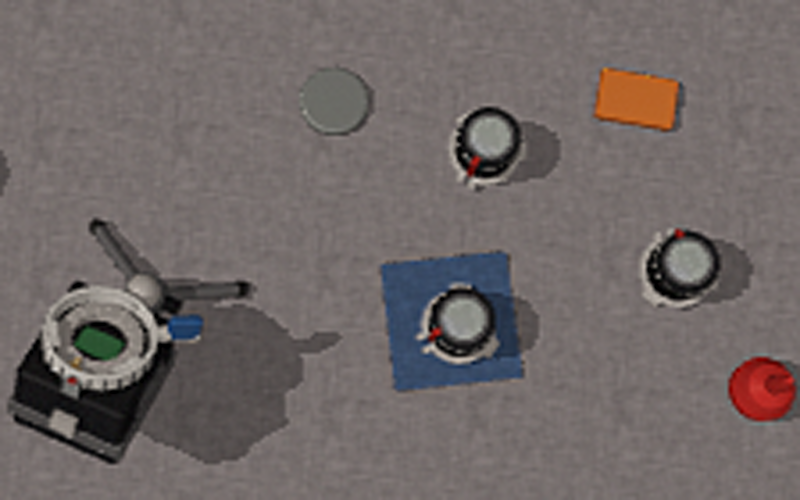

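The three look-alikes in the full scene image are at (225,183) on the blue felt pad, (160,177) and (195,223). The first is about 548 mm from the base, the others about 680 and 726, and it also stands on the felt, so it is the one meant. I'll confirm it in a crop.

```bash
python3 - <<'E'
from h import *
np.set_printoptions(precision=1,suppress=True)
s=cv2.imread("pics/scene0.png");t=cv2.imread("pics/top0.png")
def c(im,x,y): return cv2.resize(im[y:y+36,x:x+48],(400,300),interpolation=cv2.INTER_CUBIC)
cv2.imwrite("pics/q.png",np.vstack([np.hstack([c(t,266,208),c(s,202,164)]),np.hstack([c(t,165,212),c(s,300,160)])]))
def cents(im,x,y,kind):
    p=im[y:y+45,x:x+55].astype(int);B,G,Rr=p[...,0],p[...,1],p[...,2]
    w=np.clip({'red':Rr-np.maximum(G,B)-25,'blue':B-np.maximum(G,Rr)-40}[kind],0,None)
    n,l=cv2.connectedComponents((w>0).astype(np.uint8))
    for k in range(1,n):
        m=w*(l==k); 
        if m.sum()>60:
            yy,xx=np.nonzero(m); ww=m[yy,xx]; print(kind,x+(xx*ww).sum()/ww.sum(),y+(yy*ww).sum()/ww.sum(),len(xx),ww.sum())
print("top");cents(t,266,208,'red');cents(t,165,212,'red');cents(t,180,205,'blue')
print("scene");cents(s,202,160,'red');cents(s,300,150,'red');cents(s,290,155,'blue')
E
```

```text
top
red 281.4692179700499 227.89018302828617 13 601
red 179.69950738916256 241.15270935960592 5 203
blue 210.28125 225.359375 18 64
scene
red 233.22 174.48 10 200
red 341.30252100840335 164.08403361344537 7 119
```

View pics/q.png

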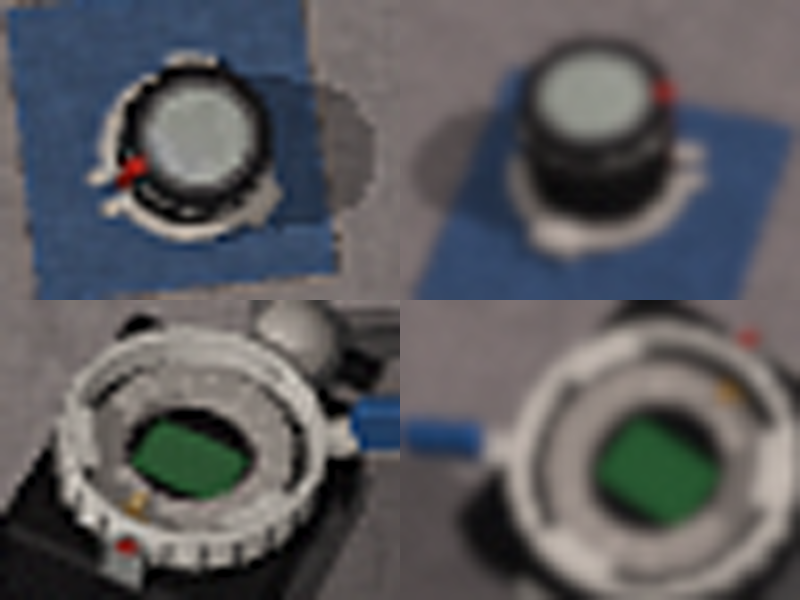

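The enlarged crop confirms it: the lens on the blue pad, red mark at top px (281,228) and notch at (278,230). On the mount, the red dot is at top (180,241) and scene (341,164). The brass pin is at top (181,236) and scene (339,170). Next I fit both poses from these features.

```bash
cat > fit.py <<'E'
from h import *
from scipy.optimize import least_squares
def mountT(x,y,yaw,z=150):
    c=np.array([np.cos(yaw),np.sin(yaw),0]); k=np.array([0,0,1.]); s,co=.5,np.cos(np.pi/6)
    X=co*c+s*k; Z=co*k-s*c; return np.c_[X,np.cross(Z,X),Z],np.array([x,y,z])
def pol(r,a,z): return np.array([r*np.cos(a),r*np.sin(a),z])
def solve(obs,x0,model,names):
    f=lambda p:np.concatenate([proj(c,model(p,k))-uv for c,k,uv in obs])
    r=least_squares(f,x0,loss='soft_l1'); print(dict(zip(names,np.round(r.x,3))))
    for (c,k,uv),e in zip(obs,f(r.x).reshape(-1,2)): print("  ",c,k,np.round(e,1))
    return r.x
E
python3 - <<'E'
from fit import *
def mm(p,k):
    M,o=mountT(p[0],p[1],p[2],p[5]); 
    return M@{'dot':np.array([51,0,4.]),'thr':np.zeros(3),'pin':pol(31.5,p[3],3.),'lev':pol(69,2.094-p[4],14.),'tabs':np.array([0,0,7.])}[k]+o
O=[("top",'dot',(179.7,241.15)),("scene",'dot',(341.3,164.1)),("top",'thr',(187.5,230)),("scene",'thr',(330.6,180.1)),
("top",'pin',(181,236.2)),("scene",'pin',(339.1,170.4)),("top",'lev',(212.1,226.9)),("scene",'lev',(304.5,177)),("top",'tabs',(186.9,226.9)),("scene",'tabs',(329.8,179.7))]
p=solve(O,[515,174,2.6,0,0.05,150],mm,["x","y","yaw","pin","q","z"])
M,o=mountT(p[0],p[1],p[2],p[5]);
for n in("top","scene"): print(n,"mount",proj(n,o),"outer z9",proj(n,o+M[:,2]*9))
def lm(p,k):
    return R.from_euler('z',p[2]).as_matrix()@{'glass':np.array([0,0,60.]),'notch':np.array([36,0,11.]),'dash':np.array([26.5,0,58.]),'flange':np.array([0,0,11.])}[k]+[p[0],p[1],p[3]]
O=[("top",'glass',(289.2,223.3)),("scene",'glass',(225.3,175)),("top",'notch',(278.2,230.4)),("scene",'notch',(236.4,183.4)),("top",'dash',(281.9,227.6)),("scene",'dash',(233.2,174.5))]
q=solve(O,[530,-138,2.6,4],lm,["x","y","yaw","z"])
Rl=R.from_euler('z',q[2]).as_matrix()
print("IK")
for s in(1,-1):
  for off in np.radians([0,-30,30]):
    def tool(Rb): 
        a=Rb@R.from_euler('z',off).as_matrix(); y=s*a[:,0]; z=-Rb[:,2]; return R.from_matrix(np.c_[np.cross(y,z),y,z]).as_euler('xyz')
    a=inverse_kinematics([q[0],q[1],29+4],tool(Rl)); b=inverse_kinematics(list(o+M[:,2]*(25-9+10)),tool(M)); b2=inverse_kinematics(list(o+M[:,2]*60),tool(M))
    print(s,off,*[None if v is None else np.round(v,2) for v in(a,b,b2)])
E
```

```text
{'x': np.float64(514.602), 'y': np.float64(175.579), 'yaw': np.float64(2.705), 'pin': np.float64(-0.144), 'q': np.float64(0.004), 'z': np.float64(146.446)}
   top dot [-0.3  0.4]
   scene dot [-0.2  0.6]
   top thr [-0.5 -0.5]
   scene thr [-0.5 -0.4]
   top pin [ 0.  -0.1]
   scene pin [-1.   0.9]
   top lev [-1.4 -0.6]
   scene lev [ 0.3 -0.5]
   top tabs [0.3 1.2]
   scene tabs [-0.1 -0.6]
top mount [187.03128921 229.47297641] outer z9 [187.28772479 227.73036195]
scene mount [330.08618346 179.69830158] outer z9 [329.61445705 178.8743756 ]
{'x': np.float64(534.547), 'y': np.float64(-136.695), 'yaw': np.float64(2.035), 'z': np.float64(3.332)}
   top glass [-0.2  0.1]
   scene glass [-0.7 -0.1]
   top notch [-0.1  0.3]
   scene notch [0.2 0. ]
   top dash [-0.2 -0.2]
   scene dash [-0.1 -0. ]
IK
1 0.0 [ 0.99  0.95 -1.25  1.89  1.03  1.13  1.36] [ 0.46  0.98 -1.25  1.47  0.43  1.53  1.93] [ 0.45  0.96 -1.25  1.41  0.41  1.6   1.95]
1 -0.5235987755982988 [ 0.64  0.63 -0.63  1.91  0.53  0.77  1.22] [ 0.46  0.98 -1.25  1.47  0.43  1.53  1.4 ] [ 0.45  0.96 -1.25  1.41  0.41  1.6   1.43]
1 0.5235987755982988 [ 0.99  0.95 -1.25  1.89  1.03  1.13  1.88] [-0.87  0.99  1.25  1.57 -0.92  1.82 -2.54] [ 0.45  0.96 -1.25  1.41  0.41  1.6   2.47]
-1 0.0 [ 0.43  0.57 -0.35  1.93  0.29  0.7  -1.2 ] [ 0.23  0.73 -0.71  1.49  0.06  1.42 -0.88] [ 0.25  0.73 -0.73  1.42  0.07  1.5  -0.89]
-1 -0.5235987755982988 [ 0.34  0.55 -0.23  1.93  0.19  0.68 -1.64] [ 0.16  0.7  -0.59  1.49 -0.01  1.42 -1.34] [ 0.17  0.69 -0.59  1.43 -0.01  1.49 -1.34]
-1 0.5235987755982988 [ 0.52  0.59 -0.48  1.92  0.4   0.72 -0.77] [ 0.28  0.76 -0.81  1.48  0.12  1.43 -0.41] [ 0.3   0.76 -0.84  1.42  0.13  1.51 -0.42]
```

```bash
cat >> fit.py <<'E'
MP=[514.6,175.6,2.705,149.]   # mount pose
LP=[534.5,-136.7,2.035]
def tool(Rb,a=0,s=-1):
    "tool with z=-Rb z, y = s * (Rb x turned by a about Rb z)"
    A=Rb@R.from_euler('z',a).as_matrix(); y=s*A[:,0]; z=-Rb[:,2]; return R.from_matrix(np.c_[np.cross(y,z),y,z]).as_euler('xyz')
def st(m=""):
    o=monitor.observe(); print(m,"t",round(o["time_s"],2),"pos",np.round(o["tool_pos"],1),"F",np.round(o["contact_force"],1),"M",np.round(o["moment"],2),"w",round(o["gripper_width"],1),"g",round(o["grip_force"],1)); return o
E
python3 - <<'E'
from fit import *
Rl=R.from_euler('z',LP[2]).as_matrix(); e=tool(Rl)
arm.move_to([LP[0],LP[1],150],e); st("hover")
print(arm.servo_line([LP[0],LP[1],29],vel=150,guard=15)); st("down")
arm.gripper_to(50); st("grip")
arm.servo_line([LP[0],LP[1],230],vel=200); st("lift")
M,o=mountT(*MP)
arm.move_to(list(o+M[:,2]*110),tool(M)); st("above")
arm.servo_line(list(o+M[:,2]*76),vel=150); st("hover")
for n in("scene","top"):
    im=get_image(n); cv2.imwrite(f"pics/{n}1.png",im)
    for t in("lens_grip","lens_seat","lens_notch","mark_foot","lever"): print(n,t,[(np.round(d["uv"],1).tolist(),round(d["confidence"],2)) for d in place_of(t,n)])
s=cv2.imread("pics/scene1.png");t=cv2.imread("pics/top1.png")
a=cv2.resize(s[120:220,280:360],(400,500),interpolation=cv2.INTER_CUBIC);b=cv2.resize(t[180:280,150:230],(400,500),interpolation=cv2.INTER_CUBIC)
cv2.imwrite("pics/h1.png",np.hstack([a,b])); st()
tp=monitor.observe()["tool_pos"]
for n in("scene","top"): print(n,"glass pred",proj(n,np.array(tp)-M[:,2]*25+M[:,2]*60),"dash",proj(n,np.array(tp)+M[:,2]*33+M[:,0]*26.5))
E
```

```text
hover t 3.55 pos [ 534.3 -138.1  150. ] F [ 0.6 -0.2  0.2] M [-0.03  0.01  0.  ] w 85.2 g 0.0
False
down t 4.51 pos [ 535.1 -136.8   29.7] F [-0.2  0.3  0.8] M [-0.05  0.03  0.  ] w 85.4 g 0.0
grip t 4.89 pos [ 535.1 -136.6   30.2] F [-1.9  1.1  6.1] M [ 0.24  0.4  -0.02] w 56.6 g 62.8
lift t 6.05 pos [ 533.6 -136.6  228.7] F [-0.6  0.2 -3.9] M [0.01 0.04 0.01] w 56.3 g 64.4
above t 7.16 pos [564.9 150.6 243.8] F [ 0.1 -1.3 -2.7] M [-0.45 -0.8   0.01] w 56.8 g 64.2
hover t 7.53 pos [549.2 158.1 215.3] F [-0.1 -0.7 -3.1] M [-0.37 -0.85  0.  ] w 56.5 g 64.5
scene lens_grip [([160.9, 174.9], 0.94), ([194.2, 220.4], 0.77), ([319.3, 168.3], 0.72)]
scene lens_seat [([160.0, 179.9], 0.93), ([190.9, 225.8], 0.86), ([326.9, 173.3], 0.71)]
scene lens_notch [([204.7, 219.3], 0.77), ([157.6, 188.9], 0.71), ([332.7, 162.8], 0.56)]
scene mark_foot [([336.1, 168.3], 0.92)]
scene lever [([305.9, 175.6], 0.79)]
top lens_grip [([349.4, 209.4], 0.8), ([189.0, 211.1], 0.76), ([292.0, 175.6], 0.76)]
top lens_seat [([349.1, 211.8], 0.65), ([189.1, 219.2], 0.64), ([292.3, 179.1], 0.59)]
top lens_notch [([345.2, 201.0], 0.69), ([291.2, 185.3], 0.61), ([185.4, 223.6], 0.51)]
top mark_foot [([182.6, 235.7], 0.68), ([340.4, 159.9], 0.24)]
top lever [([210.0, 227.0], 0.77)]
 t 8.13 pos [549.1 159.6 214.8] F [-0.2 -0.4 -2.9] M [-0.35 -0.88 -0.01] w 56.7 g 64.5
scene glass pred [323.85839338 167.84619703] dash [330.44013496 159.62363411]
top glass pred [190.2621678  206.36698355] dash [185.95857629 213.53853433]
```

View pics/h1.png

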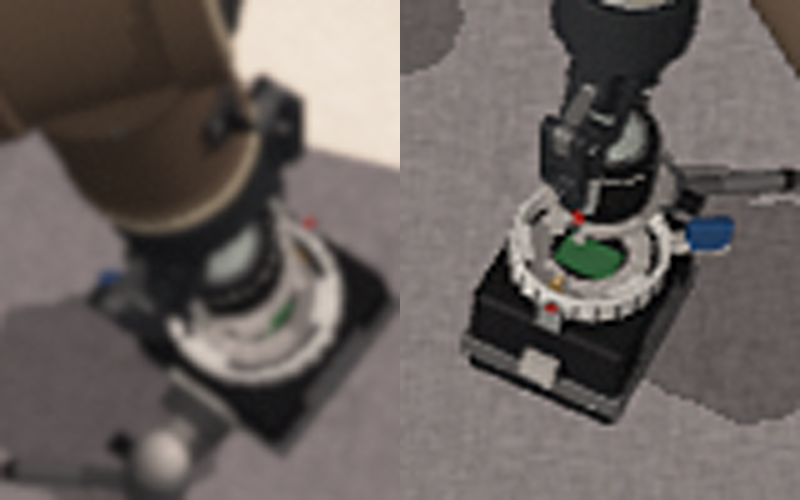

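Lens is held square, red mark towards the mount's dot (top px about (180,241)), nothing disturbed. Lowering with a force guard.

```bash
cat >> fit.py <<'E'
M,o=mountT(*MP)
def mf(m=""):
    P=[];F=[]
    for _ in range(6):
        s=monitor.observe(); P.append(s["tool_pos"]); F.append(s["contact_force"]); arm.pause(.02)
    p=M.T@(np.mean(P,0)-o); f=M.T@np.mean(F,0); print(m,"t",round(s["time_s"],2),"p_m",np.round(p,1),"F_m",np.round(f,1),"M_m",np.round(M.T@np.array(s["moment"]),2),"w",round(s["gripper_width"],1)); return p,f
def go(x,y,z,a=0,vel=60,guard=None):
    return arm.servo_line(list(o+M@np.array([x,y,z])),vel=vel,frame=list(tool(M,a)),guard=guard)
E
python3 - <<'E'
from fit import *
mf("hover")
print(go(0,0,30,0,80,8)); mf("30")
print(go(0,0,14,0,25,8)); p,f=mf("contact")
E
```

```text
hover t 8.22 p_m [ 0.  -0.1 76. ] F_m [-1.8 -0.2 -2.8] M_m [-0.02  0.91 -0.02] w 56.2
False
30 t 9.04 p_m [-0.2 -0.2 30.5] F_m [-1.6 -0.1 -2.6] M_m [-0.03  0.93 -0.04] w 56.9
True
contact t 9.58 p_m [-0.3 -0.1 21.6] F_m [0.7 0.1 6.5] M_m [0.05 0.02 0.06] w 56.4
```

```bash
python3 - <<'E'
from fit import *
for d in (-8,-5,-11,-2.5,-13.5):
    a=np.radians(d)
    go(0,0,23,a,60); hit=go(0,0,14,a,25,8); p,f=mf(f"{d} {hit}")
    if p[2]<19.3: break
E
```

```text
-8 True t 10.26 p_m [-0.2  0.1 18.4] F_m [1.7 0.3 4.9] M_m [-0.1   0.26  0.1 ] w 56.7
```

```bash
python3 - <<'E'
from fit import *
for d in (-8,-9.5,-6.5,-8):
    a=np.radians(d)
    hit=go(0,0,14,a,25,10); p,f=mf(f"{d} {hit}")
s=0
for n in("scene","top"): cv2.imwrite(f"pics/{n}2.png",get_image(n))
s=cv2.imread("pics/scene2.png");t=cv2.imread("pics/top2.png")
a=cv2.resize(s[145:205,300:364],(400,375),interpolation=cv2.INTER_CUBIC);b=cv2.resize(t[200:260,160:224],(400,375),interpolation=cv2.INTER_CUBIC)
cv2.imwrite("pics/h2.png",np.hstack([a,b]))
E
```

```text
-8 True t 10.57 p_m [-0.3  0.  18.4] F_m [0.8 0.6 5.5] M_m [ 0.07 -0.04  0.06] w 56.6
-9.5 True t 10.88 p_m [-0.6 -0.2 18.4] F_m [ 1.  -0.3  5.2] M_m [-0.    0.09 -0.02] w 56.5
-6.5 True t 11.18 p_m [-1.1 -0.8 18.5] F_m [0.4 0.2 5.6] M_m [0.01 0.13 0.  ] w 56.8
-8 True t 11.49 p_m [-1.3 -0.8 18.5] F_m [0.8 0.5 5.3] M_m [ 0.01  0.02 -0.06] w 56.6
```

View pics/h2.png

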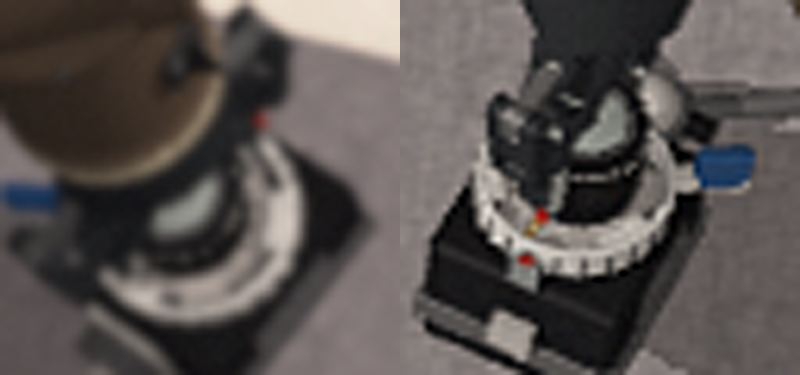

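```bash
python3 - <<'E'
from fit import *
go(0,0,18.2,np.radians(-8),40)
for d in (-8,-11,-13,-8,-5,-3,-8):
    go(0,0,18.2,np.radians(d),20); mf(d)
go(0,0,16.5,np.radians(-8),20); mf("press")
E
```

```text
-8 t 12.19 p_m [-0.2  0.  18.4] F_m [-1.8  0.1  4.2] M_m [0.09 0.79 0.08] w 56.6
-11 t 12.54 p_m [-0.2 -0.1 18.4] F_m [-2.5 -0.4  5.5] M_m [-0.08  0.86 -0.08] w 56.7
-13 t 12.89 p_m [-0.2  0.2 18.4] F_m [-2.   1.4  6.6] M_m [ 0.16  0.88 -0.04] w 56.6
-8 t 13.24 p_m [-0.1 -0.1 18.4] F_m [-1.7  0.6  6.7] M_m [-0.01  0.97  0.16] w 56.4
-5 t 13.59 p_m [-0.1 -0.6 18.4] F_m [-2.5 -1.1  6.3] M_m [-0.31  1.01  0.06] w 56.9
-3 t 13.94 p_m [-0.1 -1.4 18.4] F_m [-3.9 -4.2  5.6] M_m [-0.92  1.27 -0.09] w 56.5
-8 t 14.29 p_m [-0.  -0.7 18.4] F_m [-2.5 -1.6  6.4] M_m [-0.4   0.95 -0.14] w 57.0
press t 14.64 p_m [-0.  -0.7 18.4] F_m [-0.2  0.4 15.9] M_m [ 0.11  0.17 -0.06] w 56.6
```

```bash
python3 - <<'E'
from fit import *
go(0,0,18,np.radians(-9),30); mf("relax")
arm.gripper_to(85); mf("open")
go(0,0,90,np.radians(-9),150); mf("up")
def pt(th,r=70,z=6): return o+M@pol(r,np.radians(th),z)
print(inverse_kinematics(list(pt(145,70,75)),list(tool(M,np.radians(145)))))
arm.move_to(list(pt(145,70,80)),list(tool(M,np.radians(145)))); arm.gripper_to(0); mf("side")
for th in range(145,60,-12): print(th,np.round(inverse_kinematics(list(pt(th)),list(tool(M,np.radians(th)))),2))
for n in("scene","top"): cv2.imwrite(f"pics/{n}3.png",get_image(n))
s=cv2.imread("pics/scene3.png");t=cv2.imread("pics/top3.png")
a=cv2.resize(s[145:205,295:359],(400,375),interpolation=cv2.INTER_CUBIC);b=cv2.resize(t[200:260,160:224],(400,375),interpolation=cv2.INTER_CUBIC)
cv2.imwrite("pics/h3.png",np.hstack([a,b]))
E
```

```text
relax t 14.99 p_m [ 0.3 -0.3 18.4] F_m [-0.   0.   8.8] M_m [ 0.02  0.57 -0.14] w 56.4
open t 15.49 p_m [ 0.2  0.1 17.5] F_m [ 0.   0.2 -0. ] M_m [-0.04  0.53  0.02] w 85.4
up t 16.23 p_m [ 0.2  0.2 88.9] F_m [ 0.  -0.2 -0. ] M_m [-0.02  0.52  0.05] w 85.1
[ 0.51368373  1.03465671 -1.28041276  1.32638306  0.5044593   1.68149201
  1.39819936]
side t 19.14 p_m [-57.3  40.2  80. ] F_m [ 0.   0.3 -0.3] M_m [0.01 0.53 0.03] w 0.2
145 [ 0.53  1.07 -1.26  1.46  0.53  1.55  1.36]
133 [ 0.54  1.02 -1.22  1.5   0.49  1.52  1.18]
121 [ 0.55  0.97 -1.19  1.53  0.44  1.5   1.  ]
109 [ 0.55  0.93 -1.15  1.56  0.4   1.47  0.82]
97 [ 0.55  0.88 -1.12  1.59  0.35  1.45  0.63]
85 [ 0.53  0.82 -1.07  1.62  0.29  1.42  0.46]
73 [ 0.51  0.78 -1.03  1.64  0.24  1.4   0.27]
61 [ 0.47  0.73 -0.98  1.66  0.19  1.39  0.09]
```

View pics/h3.png

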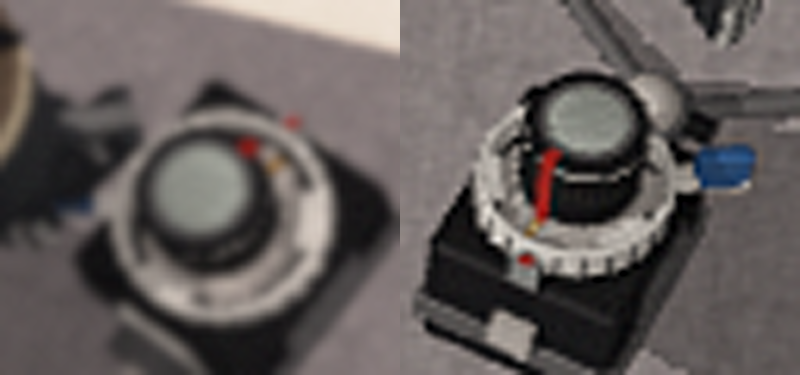

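The lens stands with its red line over the brass pin (top px about (181,236)) and the lever is free at about (211,226). Now I swing it.

```bash
python3 - <<'E'
from fit import *
def arc(th,v=60,g=None): return arm.servo_line(list(o+M@pol(70,np.radians(th),6)),vel=v,frame=list(tool(M,np.radians(th))),guard=g)
print(arc(145,120,10)); mf("down")
for th in list(range(138,60,-7))+[58]:
    h=arc(th,60,9); p,f=mf(f"{th} {h}"); print("   ang",round(np.degrees(np.arctan2(p[1],p[0])),1),"r",round(np.hypot(*p[:2]),1))
    if h and th<85: break
    if h and th<125: print("blocked?"); break
E
```

```text
False
down t 20.11 p_m [-57.5  39.8   6.9] F_m [-0.3  0.3  0.1] M_m [-0.    0.53  0.03] w 0.0
138 False t 20.5 p_m [-52.3  46.7   6.6] F_m [ 0.1 -0.3  0.1] M_m [-0.02  0.54 -0.02] w -0.0
   ang 138.2 r 70.1
131 False t 20.89 p_m [-46.1  52.7   6.1] F_m [ 0.   0.1 -0.1] M_m [-0.04  0.54  0.05] w -0.0
   ang 131.2 r 70.0
124 False t 21.28 p_m [-39.3  58.    6. ] F_m [-0.  -0.1  0.1] M_m [ 0.    0.52 -0.03] w 0.2
   ang 124.1 r 70.0
117 False t 21.68 p_m [-31.9  62.3   6. ] F_m [-0.3 -0.  -0.1] M_m [ 0.01  0.55 -0.02] w 0.1
   ang 117.1 r 70.0
110 False t 22.07 p_m [-24.1  65.7   6. ] F_m [ 0.1 -0.   0.1] M_m [ 0.04  0.57 -0.02] w -0.2
   ang 110.1 r 70.0
103 False t 22.46 p_m [-15.9  68.2   6. ] F_m [ 0.1  0.2 -0.4] M_m [-0.01  0.53 -0.02] w 0.1
   ang 103.1 r 70.0
96 False t 22.85 p_m [-7.5 69.6  6. ] F_m [-0.3  0.   0.1] M_m [ 0.01  0.51 -0.01] w -0.3
   ang 96.1 r 70.0
89 False t 23.24 p_m [ 1. 70.  6.] F_m [ 0.1 -0.4  0.3] M_m [ 0.01  0.48 -0.04] w -0.2
   ang 89.1 r 70.0
82 False t 23.63 p_m [ 9.5 69.3  6. ] F_m [-0.3 -0.1 -0.4] M_m [-0.02  0.5  -0.03] w 0.3
   ang 82.2 r 70.0
75 False t 24.02 p_m [17.9 67.6  6. ] F_m [-0.3  0.  -0.1] M_m [-0.02  0.52  0.  ] w 0.2
   ang 75.2 r 69.9
68 True t 24.33 p_m [20.4 68.2  5.8] F_m [-3.7  1.2  2. ] M_m [ 0.44  1.23 -0.  ] w -0.0
   ang 73.3 r 71.2
```

```bash
python3 - <<'E'
from fit import *
def arc(th,z=6,v=60): return arm.servo_line(list(o+M@pol(70,np.radians(th),z)),vel=v,frame=list(tool(M,np.radians(th))))
arc(70); mf("press"); arc(84); arc(84,95,150); mf("up")
arm.move_to([560,-60,300],list(tool(np.eye(3),MP[2]))); st()
for n in("scene","top"):
    cv2.imwrite(f"pics/{n}4.png",get_image(n)); print(n,[(np.round(d["uv"],1).tolist(),round(d["confidence"],2)) for d in place_of("lever",n)])
    for q in(0,.95,1.05): print(q,proj(n,o+M@pol(69,2.094-q,14)))
    print("glass seated",proj(n,o+M[:,2]*51))
s=cv2.imread("pics/scene4.png");t=cv2.imread("pics/top4.png")
a=cv2.resize(s[145:205,295:359],(400,375),interpolation=cv2.INTER_CUBIC);b=cv2.resize(t[200:260,160:224],(400,375),interpolation=cv2.INTER_CUBIC)
cv2.imwrite("pics/h4.png",np.hstack([a,b]))
E
```

```text
press t 24.68 p_m [20.6 67.8  5.9] F_m [-11.3   4.6  -1.4] M_m [ 0.99  2.92 -0.07] w -0.1
up t 25.96 p_m [ 7.7 69.8 94. ] F_m [ 0.1 -0.1  0.2] M_m [ 0.03  0.52 -0.  ] w -0.2
 t 27.02 pos [559.6 -59.3 299.4] F [-0.9 -0.5  0.6] M [-0.02 -0.03  0.07] w -0.1 g 0.0
scene [([319.3, 157.6], 0.84)]
0 [304.92449363 175.98712284]
0.95 [317.71997469 157.51412744]
1.05 [319.94355775 156.36137064]
glass seated [327.47893107 174.23807098]
top [([205.7, 245.2], 0.83)]
0 [210.5774343  226.08903538]
0.95 [202.73528828 242.32381718]
1.05 [200.84439579 243.48971063]
glass seated [188.39103257 219.20038585]
```

View pics/h4.png

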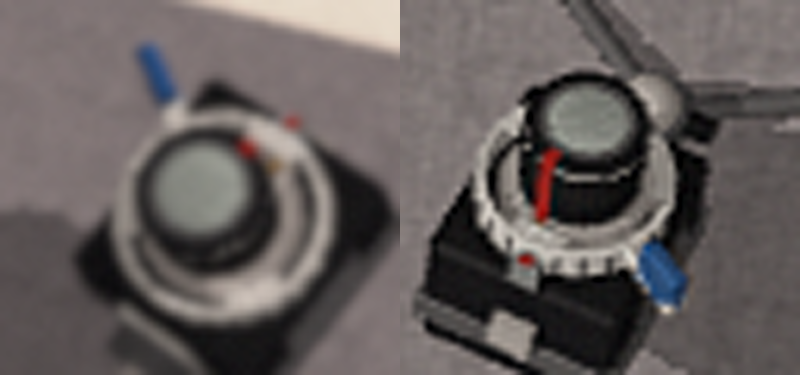

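The lever is at top px (201.6,243.5), against (200.8,243.5) predicted for the closed stop. The lens sits flat under the tabs and the robot is clear.

```bash
python3 -c "
from plant import arm; print(arm.hand_in())"
```

```text
the job is handed in; nothing more can be done
None
```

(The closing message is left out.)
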